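Cap the component tubes and hold the dry-storage box open

TASK

These component tubes are going back into the dry-storage box, and damp air must be kept out of both. With the box still shut, press the caps that stand open on the tubes in the rack fully shut, leaving all the tubes standing in the rack. Then raise the box's self-closing lid by its bow handle to 60 degrees, never wider than 70, and finish while still holding it there, steady and without letting go, so that I can put the rack in; leave the other things on the bench alone.

Things in the scene. Friction and masses are not known exactly. Their poses are not given: they have to be found in the camera images.
- dry_box: grey plastic dry-storage box fixed to the bench, 190 mm wide (its y), 140 mm deep (its x), walls 86 mm high, a round humidity dial on the front. Origin at the centre of its underside; z up; its front, with the lid's bow handle, faces its -x. The lid, a grey frame with a clear pane, 196 mm wide, 10 mm thick, is hinged along the back; its top is 98 mm above the bench when shut
- lid (a joint): angle of the box's lid in rad: 0 shut, growing as the front edge is raised (60 degrees = 1.047). A sprung hinge and the lid's weight always pull it shut: it takes about 2.3 N at the handle, square to the lid, to hold it at any angle (some 5 N straight up at 60 degrees)
- lid_bar (a point): middle of the lid's bow handle, a level steel bar, 10 mm thick, along the box's y, 90 mm free between its two arms; moves with the lid. It lies 186 mm from the hinge axis, level with the middle of the lid (93 mm above the bench when shut), with a gap of 31 mm behind it to the lid's front edge and the box. Pinched from above, one finger in the gap, it turns between the fingers as the lid rises
- lid_hinge (a point): middle of the lid's hinge axis at the back of the box, 93 mm above the bench, fixed on the box; the axis runs along the box's y, 76 mm behind the box's centre
- tube_rack: loose aluminium block, 56 mm (its x) by 168 mm (its y) by 40 mm high, 0.95 kg, with three square blind holes in a row along its y at -56, 0 and +56 mm, each 34 mm deep. Origin at the centre of its underside, z up
- tube_a: one of three equal square flip-top tubes standing loosely in the rack's holes, clear plastic, 26 mm square, 62 mm tall (its mouth 68 mm above the bench), 35 g, with small black parts inside. Origin at the centre of its underside, z up; its cap is hinged on its +x side, the side away from the robot. The tubes can stand in any order
- tube_b: the second such tube, same axes
- tube_c: the third such tube, same axes
- cap_a (a joint): angle of tube_a's black square cap (28 mm wide, 30 mm long from the hinge plus a 5 mm thumb tab, 6 mm thick) in rad: 0 fully shut, 1.57 standing straight up, up to 2.3 leaning back away from the robot. The hinge is stiff (0.02 N m) and the cap stays wherever it is left; some 2 N at its middle moves it
- cap_b (a joint): the same for tube_b
- cap_c (a joint): the same for tube_c
- cap_a_hinge (a point): middle of the hinge axis of tube_a's cap, fixed on the tube: 14 mm from the tube's centre on its +x side, 69 mm above the bench; the axis runs along the tube's y. When the cap is shut its top is 6.5 mm above this point
- cap_b_hinge (a point): the same for tube_b
- cap_c_hinge (a point): the same for tube_c
- cap_a_middle (a point): middle of the outer face of tube_a's cap (the top when shut, the back when the cap stands open), 14 mm from the hinge axis; moves with the cap
- cap_b_middle (a point): the same for tube_b
- cap_c_middle (a point): the same for tube_c
- multimeter: teal and black hand multimeter lying on the bench in front of the test fixture, 152x69x44 mm; leave alone. Origin at the centre of its underside
- tweezers: steel tweezers lying on the bench in front of the box, 122 mm long; leave alone. Origin at the centre of the underside
- capacitor: round capacitor standing on the bench in front of the box, to its left, 36 mm across, 56 mm tall; leave alone. Origin at the centre of its underside
Not all that is in view belongs to the job. Leave any brown look-alike of the tube_c alone.

How it is judged (in metres and radians):
On the way:
1. all three tube caps are pressed shut while the box is still shut (value of joint each of cap_a, cap_b, cap_c below 0.08 rad and value of joint lid below 0.1 rad), for 0.2 s.
At the end, for the whole second after the job is handed in: the fingers are still on the lid and hold it at rest 60 degrees open, within 6 degrees; all three caps are shut (within 0.08 rad, about 4 degrees); the tubes stand fully down in the rack and the rack stands on the bench (value of joint lid between 0.942 and 1.152 rad and velocity of joint lid between -0.1 and 0.1 rad/s and contact force between the fingers and dry_box above 0.8 N and value of joint each of cap_a, cap_b, cap_c below 0.08 rad and z of tube_a in the frame of tube_rack between 0 and 0.012 m and z of tube_b in the frame of tube_rack between 0 and 0.012 m and z of tube_c in the frame of tube_rack between 0 and 0.012 m and angle between tube_rack's own z axis and vertical below 0.1 rad and height (world z) of tube_rack below 0.01 m and angle between each of tube_a, tube_b, tube_c's own z axis and vertical below 0.15 rad); the arm keeps its last pose, push and grip.
It fails at once if the lid is opened wider than 70 degrees (judged at 73) (value of joint lid above 1.274 rad).
It fails at once if the lid is opened before the caps are shut (value of joint lid above 0.2 rad and value of joint any of cap_a, cap_b, cap_c above 0.15 rad).
It fails at once if a tube comes out of the rack (z of any of tube_a, tube_b, tube_c in the frame of tube_rack above 0.03 m).
It fails at once if the multimeter, the tweezers or the capacitor is pushed more than 25 mm from its place (distance of any of multimeter, tweezers, capacitor from where it was at the start of the episode above 0.025 m).
It also fails if it takes over 48 s, if anything falls off the work surface, if the arm or the gripper's body presses on something with over 40 N, if the wrist force passes 120 N, or if a joint passes its speed limit or range.

ROBOT

A 6-joint arm with a two-finger parallel gripper is mounted at the origin on a cart in front of the work surface, level with it; the furniture and walls round the work are solid. World frame = base frame: x ahead of the robot, y to its left, z up, the work surface at z = 0. Lengths are in mm, angles in rad, forces in N, time in s.
With the tool pointing down it reaches from about 400 to 925 mm from the base axis. Payload 12.5 kg.
Tool frame: the origin (TCP) lies at the very end of the fingers, on their centre line; the grasp point (between the pads) lies 19 mm behind it; z points along the fingers, x is the direction in which the jaws open and shut, and the axes are right-handed (so a half turn about z gives the same grasp; the last joint's range is limited). The gripper opens to 95 mm and grips with 3 to 60 N. Pads are 20 mm wide; open, the fingers measure 119 mm over their backs; the gripper's body (75 mm by 180 mm) begins 59 mm behind the grasp point.
Start: joints at [-1.441, 0.491, 1.559, -0, 1.092, -0.106], TCP at [146.035, -607.717, 214.661] pointing down, gripper open.
Joint ranges: [-3.1, 3.1], [-0.84, 2.19], [0.05, 2.79], [-1.13, 4.28], [0.06, 2.93], [-2.69, 2.69]. Speed limits (rad/s): [2.22, 2.22, 2.79, 3.14, 3.14, 3.14].

INTERFACE

Orientations are given as [roll, pitch, yaw] about the fixed x, y, z axes, in that order (R = Rz(yaw) Ry(pitch) Rx(roll)).
In Python, from cell import state, viewer, ticket, look_for, regions_of gives the robot as it stands.
- The arm moves only by the shell command python3 -m inch 'ROWS'. ROWS is JSON, a list of rows, each a list of 7 numbers: the turn, a rotation vector about the world's x, y, z in degrees, then the shift along the world's x, y, z in mm, then the opening, from -1 (shut) to 1 (fully open). In form: [[rx, ry, rz, tx, ty, tz, hand], ...]. A call has 1 to 10 rows; each row shifts and turns the commanded pose from where the row before left it; what a row does not reach is not made up. A row lasts 1/10 s, in which the tool goes at most 50 mm and 8.59 degrees, less where a joint would pass 70% of its speed; a pose out of reach is approached as far as the arm can. A call with a gripper value outside its range is refused whole. The fingers move at their own pace and stop on an object; the grip force is fixed at half the most. Time passes only in rows, so rows that do not move let the fingers close. It gives the time, the measured TCP pose, the force and the opening at its end, in the units of the state.
- state(): the state, without advancing time (a new reading comes with each control period).
- viewer.read_camera(name): name is "scene" or "top"; returns a dict with "color" (420x560x3 uint8, red, green, blue), "depth" (420x560 float32, mm along the optical axis (not along the pixel's ray), 0 where there is no reading), "fx", "fy", "cx", "cy" (pixels), "position" and "orientation" of the camera in the world. Camera axes: x right, y down, z forward; pixel columns grow to the right and rows downward; lengths in mm; the calibration is good to about 2 mm. A picture is of the moment at which its call begins.
- ticket.job_done(): hands the job in, once; it reports no verdict.
Trained networks look in the newest picture that a camera, given by its name, has taken for a name from the list of things; names that differ only in an ending like _2 or _b are one class to them, and where a whole thing is asked for, a point or a joint stands for the part that bears it (a point fixed in the world has none). Each returns a list of dicts, best first, with "score" (0 to 1); they miss things now and then, are a little off and sometimes report something else, mostly with a low value. They report only what shows in the picture. A call takes as long as a camera call. They do not tell look-alikes from the thing itself.
- look_for(name, camera): "box" ([left, top, right, bottom] as shares, 0 to 1, of the picture: columns of its width, rows of its height, round what is visible of it).
- regions_of(name, camera): "pixels" (420x560 bool, what is visible of it) and "box" ([left, top, right, bottom] as shares, 0 to 1, of the picture: columns of its width, rows of its height, round what is visible of it).
The state is a dict: "t": time; "joints": joint angles; "qvel": joint speeds; "tau": joint torques, N m; "eef_pos": TCP position; "tcp_rot": TCP orientation; "ft_force": force on the tool from outside, world axes, zero at the start; "moment": the same for the moment, N m; "opening": opening from 0.0 (shut) to 1.0 (fully open).
Only numpy, scipy, OpenCV 4.12 (cv2) and the standard library are available. Lean on these libraries where they do the work, as an engineer would, in place of code of your own. Each camera call takes 0.05 s, during which the arm holds its last target. There are 200 camera calls.

## Working session

There is one attempt and no reset: what is moved stays moved. The work goes in short steps, Python scripts to look and compute and a shell command to move; the robot and the scene stay as the last step left them, time stands still between calls to the robot, and variables do not carry over. Pictures are saved under pics/ and viewed, on a budget of 10 in all, crops included, one or two more only if the job needs it, and the job is handed in when it is done.

```bash
ls; mkdir -p pics; cat > h.py <<'E'
import numpy as np, cv2
from scipy.spatial.transform import Rotation as R
from cell import state, viewer, ticket, look_for, regions_of
def cam(n):
    c=viewer.read_camera(n); return c
def rot(c):
    o=np.array(c["orientation"],float)
    if o.shape==(3,3): return o
    if o.size==4: return R.from_quat(o).as_matrix()
    return R.from_euler('xyz',o).as_matrix()
def cloud(c):
    d=c["depth"]; v,u=np.mgrid[:d.shape[0],:d.shape[1]]
    p=np.stack([(u-c["cx"])/c["fx"]*d,(v-c["cy"])/c["fy"]*d,d],-1)
    w=p@rot(c).T+np.array(c["position"]); w[d<=0]=np.nan; return w
def save(c,n): cv2.imwrite("pics/"+n,c["color"][:,:,::-1])
E
python3 - <<'E'
from h import *
print(state())
ims=[]
for n in("scene","top"):
    c=cam(n); save(c,n+"0.png"); np.savez(n+"0.npz",cloud=cloud(c))
    print(n,c["position"],c["orientation"],c["fx"],c["cx"],c["cy"])
    w=cloud(c)
    for k in("dry_box","lid","lid_bar","tube_rack","tube_a","cap_a","multimeter","tweezers","capacitor"):
        for r in regions_of(k,n)[:5]:
            m=r["pixels"]; b=np.array(r["box"])*[560,420,560,420]
            p=w[m]; p=p[~np.isnan(p[:,0])]
            print(n,k,round(r["score"],2),b.round(),len(p),np.percentile(p,[3,50,97],axis=0).round().tolist() if len(p) else None)
E
```

```text
pics
{'t': 0.0, 'joints': array([-1.44059620e+00,  4.91541117e-01,  1.55946465e+00, -3.76521934e-05,
        1.09168942e+00, -1.05591562e-01]), 'qvel': array([-0.00076983, -0.00059709, -0.00122738, -0.00010572, -0.00063348,
       -0.00210819]), 'tau': array([ 9.41162543e-04, -6.12637711e+01, -2.58169305e+01,  6.93088607e-02,
        4.82705317e-02, -1.28857096e-04]), 'eef_pos': array([ 145.99372252, -607.45236764,  214.06797244]), 'tcp_rot': array([-3.14150966e+00,  1.09990315e-03, -1.33498722e+00]), 'ft_force': array([-0.61964796,  0.50546837, -0.08788467]), 'moment': array([-0.0212251 , -0.01511236,  0.06508805]), 'opening': 1.0047086768965912}
scene [ 212.07490315 -681.71518513  803.4875421 ] [-2.35002940e+00 -4.79958935e-04 -5.62108045e-01] 395.64441887974635 282.34418796576864 209.65260606182045
scene dry_box 0.93 [217. 177. 310. 264.] 4974 [[462.0, -134.0, 14.0], [545.0, -67.0, 96.0], [633.0, 53.0, 101.0]]
scene dry_box 0.48 [296. 295. 306. 314.] 166 [[474.0, -338.0, 3.0], [481.0, -326.0, 90.0], [520.0, -273.0, 101.0]]
scene lid 0.97 [215. 177. 306. 241.] 3438 [[456.0, -129.0,
[... 3892 characters left out ...]
 75.0], [479.0, -197.0, 79.0]]
top cap_a 0.39 [342. 235. 359. 245.] 94 [[479.0, -280.0, 75.0], [488.0, -267.0, 90.0], [498.0, -254.0, 97.0]]
top multimeter 0.63 [131. 245. 164. 313.] 1682 [[323.0, 200.0, 13.0], [393.0, 233.0, 32.0], [463.0, 270.0, 41.0]]
top multimeter 0.16 [197. 271. 213. 288.] 196 [[384.0, 81.0, 10.0], [401.0, 96.0, 52.0], [416.0, 114.0, 57.0]]
top tweezers 0.73 [324. 241. 333. 256.] 158 [[450.0, -222.0, 59.0], [465.0, -208.0, 75.0], [482.0, -196.0, 79.0]]
top tweezers 0.2 [208. 175. 298. 259.] 5475 [[456.0, -124.0, 1.0], [556.0, -32.0, 96.0], [636.0, 61.0, 101.0]]
top capacitor 0.64 [194. 270. 212. 287.] 176 [[386.0, 81.0, 15.0], [401.0, 96.0, 52.0], [416.0, 111.0, 57.0]]
```

```bash
python3 - <<'E'
import cv2,numpy as np
a=cv2.imread("pics/scene0.png")
cv2.imwrite("pics/v1.png",cv2.resize(a[140:360,120:400],None,fx=2.7,fy=2.7,interpolation=cv2.INTER_CUBIC))
b=cv2.imread("pics/top0.png"); cv2.imwrite("pics/v2.png",cv2.resize(b[90:310,120:400],None,fx=2.7,fy=2.7,interpolation=cv2.INTER_CUBIC))
E
```

```text
(no output)
```

View pics/v1.png

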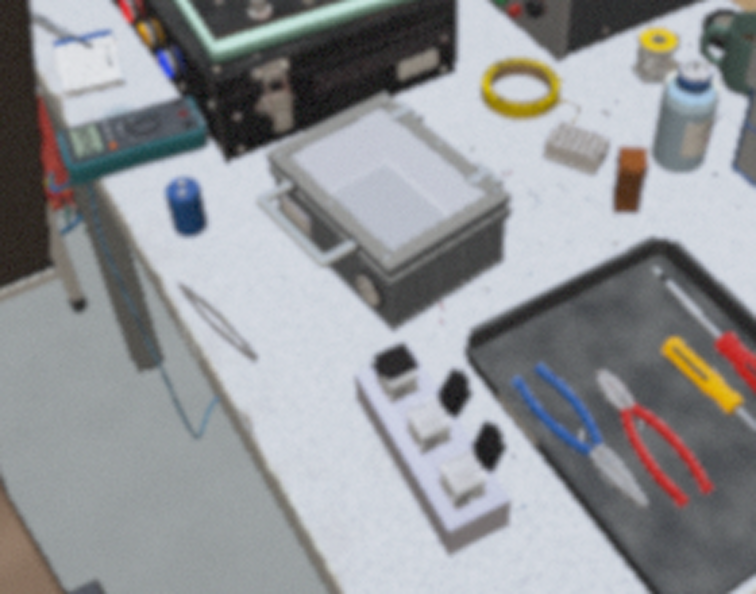

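View pics/v2.png

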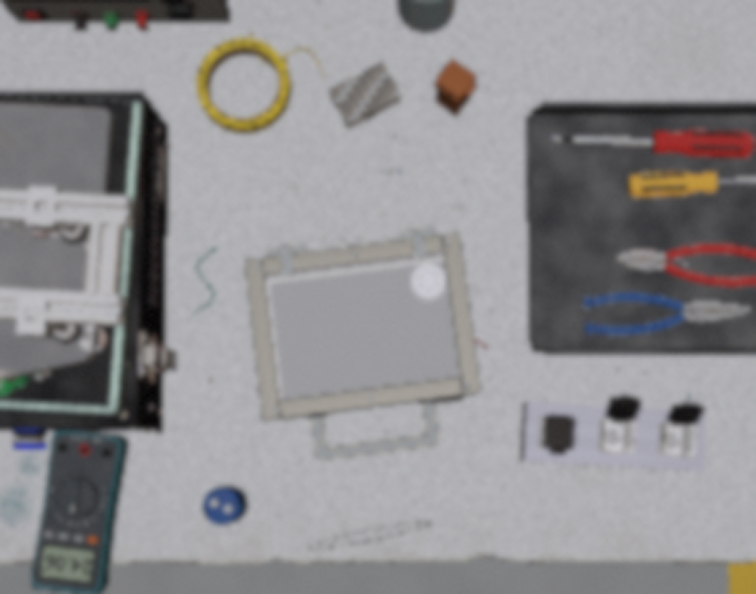

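Two caps are open (middle and right tubes, cap pixels about (283,285) and (300,303) in the scene image). The left one looks shut. The blue capacitor and tweezers are in front of the box, and the brown look-alike stands behind it. Next I'll fit the poses.

```bash
python3 - <<'E'
from h import *
for n in("scene","top"):
    w=np.load(n+"0.npz")["cloud"].reshape(-1,3); w=w[~np.isnan(w[:,0])]
    def sel(x0,x1,y0,y1,z0,z1): return w[(w[:,0]>x0)&(w[:,0]<x1)&(w[:,1]>y0)&(w[:,1]<y1)&(w[:,2]>z0)&(w[:,2]<z1)]
    lid=sel(430,680,-160,90,85,110)
    print(n,"lid+handle",cv2.minAreaRect(lid[:,:2].astype(np.float32)))
    rk=sel(400,520,-380,-160,30,48)
    print("rack",cv2.minAreaRect(rk[:,:2].astype(np.float32)), np.median(rk[:,2]))
    for y in(-209,-267,-322):
        c=sel(440,510,y-20,y+20,60,110)
        print(y,len(c),np.percentile(c,[2,50,98],axis=0).round(1).tolist())
    # cap planes
    for y in(-267,-322):
        c=sel(474,515,y-20,y+20,74,115); m=np.median(c,0);
        A=np.c_[c[:,1]-m[1],c[:,2]-m[2],np.ones(len(c))]; s=np.linalg.lstsq(A,c[:,0],rcond=None)[0]; print("cap",len(c),m.round(1),"x=",s.round(3),"zmax",c[:,2].max().round(1), 'zmin',c[:,2].min().round(1))
    h=sel(430,500,-120,50,75,110); 
    # handle: lowest x in y slices
    for y in range(-110,45,10):
        s=h[abs(h[:,1]-y)<5]
        if len(s)>2: print(y,len(s),np.percentile(s[:,0],[5,25,50]).round(),end=' | ')
    print()
    s=sel(440,500,-222,-195,70,82);A=np.c_[s[:,0]-465,s[:,1]+209,np.ones(len(s))];print("shut cap plane",np.linalg.lstsq(A,s[:,2],rcond=None)[0].round(3))
E
python3 - <<'E'
import cv2
b=cv2.imread("pics/top0.png"); cv2.imwrite("pics/v3.png",cv2.resize(b[165:275,200:400],None,fx=4,fy=4,interpolation=cv2.INTER_CUBIC))
E
```

```text
scene lid+handle ((544.7009887695312, -35.52269744873047), (195.82388305664062, 197.74871826171875), 7.723487377166748)
rack ((463.8251037597656, -266.58245849609375), (169.89378356933594, 56.85147476196289), 86.5111083984375) 40.851856327848736
-209 200 [[447.9, -225.9, 61.1], [463.9, -215.5, 76.0], [480.0, -198.0, 78.9]]
-267 328 [[450.2, -282.3, 61.3], [476.0, -269.4, 70.0], [496.1, -254.2, 98.5]]
-322 351 [[446.5, -337.5, 60.8], [471.8, -324.9, 69.5], [490.0, -310.3, 100.0]]
cap 143 [ 486.8 -270.9   90. ] x= [-1.80000e-02  7.25000e-01  4.88425e+02] zmax 100.5 zmin 74.4
cap 147 [ 481.6 -326.1   91.9] x= [-4.20000e-02  5.46000e-01  4.83114e+02] zmax 102.0 zmin 74.1
-110 10 [498. 498. 498.] | -100 64 [456. 465. 477.] | -90 46 [454. 461. 482.] | -80 27 [453. 455. 460.] | -70 31 [451. 455. 493.] | -60 38 [451. 455. 492.] | -50 40 [449. 452. 490.] | -40 36 [448. 454. 490.] | -30 38 [447. 451. 488.] | -20 35 [446. 453. 487.] | -10 37 [445. 452. 487.] | 0 81 [445. 458. 473.] | 10 37 [458. 479. 485.] | 20 21 [481. 483. 488.] | 30 28 [480. 480. 484.] | 40 32 [479. 481. 485.] | 
shut cap pl
[... 470 characters left out ...]
0.3], [472.1, -320.9, 67.4], [490.3, -307.6, 99.2]]
cap 96 [ 488.3 -266.1   89.7] x= [7.00000e-02 7.36000e-01 4.89367e+02] zmax 101.5 zmin 74.4
cap 84 [ 483.4 -320.8   91.2] x= [1.13000e-01 5.58000e-01 4.83763e+02] zmax 102.8 zmin 74.7
-110 6 [498. 498. 500.] | -100 25 [457. 464. 474.] | -90 68 [457. 464. 478.] | -80 34 [455. 457. 462.] | -70 32 [452. 456. 461.] | -60 31 [452. 455. 459.] | -50 36 [450. 454. 490.] | -40 36 [450. 454. 490.] | -30 41 [447. 452. 488.] | -20 48 [447. 452. 488.] | -10 43 [445. 450. 488.] | 0 68 [445. 452. 472.] | 10 66 [450. 465. 478.] | 20 32 [481. 486. 490.] | 30 33 [481. 485. 490.] | 40 40 [481. 483. 489.] | 
shut cap plane [-9.0000e-03 -1.9000e-02  7.5144e+01]
```

View pics/v3.png

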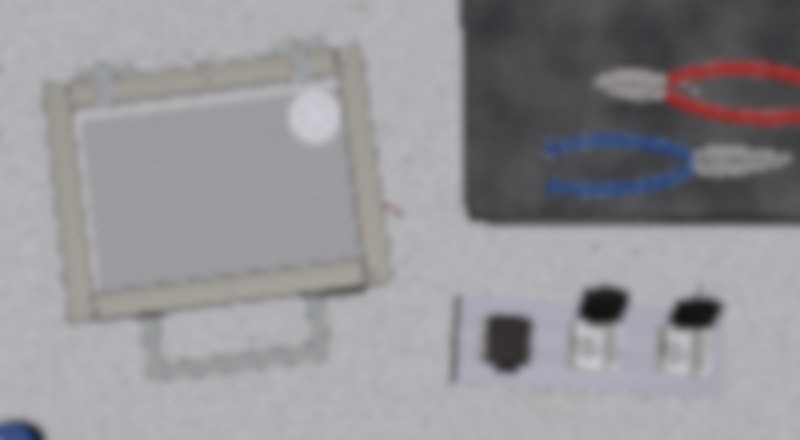

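```bash
python3 -m inch '[[0,0,-1.7,37.7,31,0,-0.07],[0,0,-1.7,37.7,31,0,-0.07],[0,0,-1.7,37.7,31,0,-0.07],[0,0,-1.7,37.7,31,0,-0.07],[0,0,-1.7,37.7,31,0,-0.07],[0,0,-1.7,37.7,31,0,-0.07],[0,0,-1.7,37.7,31,0,-0.07],[0,0,-1.7,37.7,31,0,-0.07],[0,0,-1.7,37.7,31,0,-0.07],[0,0,-1.7,37.7,31,0,-0.07]]'; python3 -m inch '[[0,0,0,0,0,0,-0.07],[0,0,0,0,0,0,-0.07]]'
```

```text
t: 2.0
eef_pos: [524.5, -296.2, 214.8]
tcp_rot: [-3.141, -0.0, -1.633]
ft_force: [0.4, -1.1, -0.1]
opening: 0.464
t: 2.2
eef_pos: [523.5, -296.9, 214.4]
tcp_rot: [3.141, -0.0, -1.629]
ft_force: [-0.5, 0.7, 0.5]
opening: 0.463
```

```bash
python3 -m inch '[[0,0,0,0,-1,-32,-0.07],[0,0,0,0,0,-32,-0.07],[0,0,0,0,0,-32,-0.07],[0,0,0,0,0,-29,-0.07],[0,0,0,0,0,0,-0.07]]'; python3 -m inch '[[0,0,0,-8,0.5,0,-0.07],[0,0,0,-8,0.5,0,-0.07],[0,0,0,-8,0.5,0,-0.07],[0,0,0,-8,0.5,0,-0.07],[0,0,0,-8,0.5,0,-0.07],[0,0,0,-8,0.5,0,-0.07],[0,0,0,-8,0.5,0,-0.07],[0,0,0,-4,0.3,0,-0.07],[0,0,0,0,0,0,-0.07]]'
python3 - <<'E'
from h import *
c=cam("scene"); a=c["color"][:,:,::-1]
cv2.imwrite("pics/v4.png",cv2.resize(a[190:350,200:350],None,fx=3.6,fy=3.6,interpolation=cv2.INTER_CUBIC))
E
```

```text
t: 2.7
eef_pos: [520.6, -298.9, 86.6]
tcp_rot: [3.136, 0.003, -1.633]
ft_force: [0.1, 0.5, 0.4]
opening: 0.467
t: 3.6
eef_pos: [462.2, -294.7, 89.5]
tcp_rot: [3.14, 0.001, -1.632]
ft_force: [0.4, 0.3, 0.8]
opening: 0.462
```

View pics/v4.png

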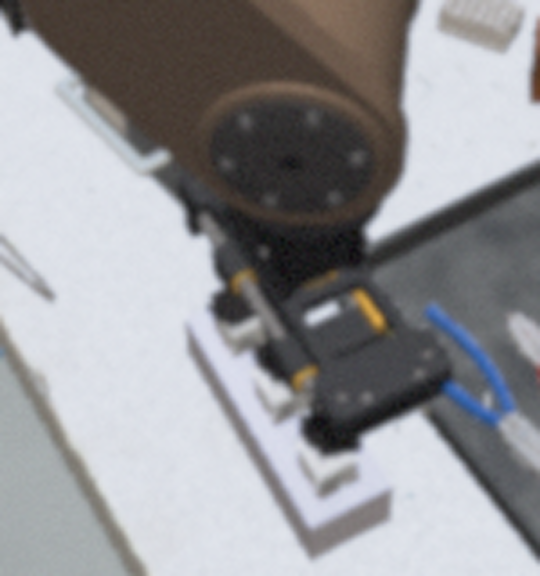

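The fingers are now over both caps, at about (279,300) and (292,310) in the full picture, and the caps look folded over part way. Next, press down.

```bash
python3 -m inch '[[0,0,0,-3,0,-4,-0.07],[0,0,0,0,0,-4,-0.07],[0,0,0,0,0,-4,-0.07],[0,0,0,0,0,-3,-0.07],[0,0,0,0,0,0,-0.07]]';python3 -m inch '[[0,0,0,0,0,-1,-0.07],[0,0,0,0,0,-1,-0.07],[0,0,0,0,0,0,-0.07]]'
```

```text
t: 4.15
eef_pos: [459.8, -294.8, 75.7]
tcp_rot: [3.141, -0.0, -1.631]
ft_force: [-5.7, 3.4, 21.5]
opening: 0.466
t: 4.45
eef_pos: [459.9, -294.9, 75.5]
tcp_rot: [-3.141, -0.001, -1.631]
ft_force: [-12.2, 7.5, 43.3]
opening: 0.468
```

```bash
python3 -m inch '[[0,0,0,0,0,30,-0.07],[0,0,0,0,0,45,-0.07],[0,0,0,0,0,45,-0.07],[0,0,8,0,19,0,-0.39],[0,0,8,0,19,0,-0.39],[0,0,8,0,19,0,-0.39],[0,0,8,0,19,0,-0.39],[0,0,8,-1,19,0,-0.39],[0,0,8,-1,19,0,-0.39],[0,0,8,-1,19,0,-0.39]]'; python3 -m inch '[[0,0,8,-1,19,0,-0.39],[0,0,8,-1,19,0,-0.39],[0,0,8,-1,19,0,-0.39],[0,0,8,-1,19,0,-0.39],[0,0,8,0,19,0,-0.39],[0,0,5,0,20,0,-0.39],[0,0,0,0,0,0,-0.39],[0,0,0,0,0,0,-0.39]]'
python3 - <<'E'
from h import *
for n in("scene","top"):
    c=cam(n); a=c["color"][:,:,::-1]; w=cloud(c).reshape(-1,3); w=w[~np.isnan(w[:,0])]
    if n=="scene": cv2.imwrite("pics/v5.png",cv2.resize(a[190:350,200:350],None,fx=3.6,fy=3.6,interpolation=cv2.INTER_CUBIC))
    def sel(x0,x1,y0,y1,z0,z1): return w[(w[:,0]>x0)&(w[:,0]<x1)&(w[:,1]>y0)&(w[:,1]<y1)&(w[:,2]>z0)&(w[:,2]<z1)]
    for y in(-209,-267,-322):
        s=sel(440,510,y-16,y+16,60,110); t=s[s[:,2]>70]
        A=np.c_[t[:,0]-465,t[:,1]-y,np.ones(len(t))]; print(n,y,np.percentile(s,[2,50,98],axis=0).round(1).tolist(),"plane",np.linalg.lstsq(A,t[:,2],rcond=None)[0].round(3))
    for y in range(-90,10,10):
        s=sel(435,475,y-5,y+5,80,110)
        if len(s)>2: print(y,len(s),np.percentile(s,[5,50,95],axis=0)[:,0].round(1),np.median(s[:,2]).round(1),end=' | ')
    rk=sel(400,520,-380,-160,30,48)
    print("\nrack",cv2.minAreaRect(rk[:,:2].astype(np.float32)))
s=state(); print(s["eef_pos"],s["tcp_rot"],s["joints"])
E
```

```text
t: 5.45
eef_pos: [456.9, -161.1, 192.2]
tcp_rot: [3.142, 0.0, -0.648]
ft_force: [-0.3, -0.1, -0.2]
opening: 0.306
t: 6.25
eef_pos: [453.1, -46.9, 192.5]
tcp_rot: [3.142, 0.0, 0.13]
ft_force: [-0.2, -0.9, -0.5]
opening: 0.306
scene -209 [[447.5, -224.5, 61.1], [463.9, -214.4, 76.1], [480.2, -197.8, 79.0]] plane [2.6000e-02 2.7000e-02 7.6396e+01]
scene -267 [[444.8, -281.4, 61.7], [461.7, -271.2, 76.2], [477.8, -253.9, 78.7]] plane [1.6000e-02 4.5000e-02 7.6342e+01]
scene -322 [[441.9, -337.3, 62.3], [457.9, -326.1, 75.9], [474.1, -309.9, 78.7]] plane [3.4000e-02 1.8000e-02 7.6377e+01]
-90 20 [454.  458.2 473. ] 96.9 | -80 15 [452.5 455.1 460.2] 97.5 | -70 15 [451.  453.9 458.5] 96.9 | -60 13 [450.1 452.9 457.6] 97.1 | -50 16 [448.2 451.1 455.6] 96.9 | -40 10 [447.9 451.  454.2] 97.3 | -30 13 [446.  449.6 453.2] 97.7 | -20 9 [445.3 447.8 452.3] 97.8 | -10 13 [444.2 447.2 451. ] 98.0 | 0 39 [443.8 459.1 472.2] 97.3 | 
rack ((464.0489807128906, -266.988037109375), (170.07305908203125, 57.310646057128906), 86.61431121826172)
top -209 [[447.6, -221.9, 60.7], [466.9, -209.3, 74.8], [481.8, -196.3, 79.4]] plane [-4.000e-02  1.900e-02  7.499e+01]
top -267 [[445.2, -277.9, 62.9], [462.4, -264.8, 74.9], [479.4, -252.5, 79.8]] plane [2.7000e-02 4.0000e-03 7.5208e+01]
top -322 [[442.7, -334.3, 61.2], [459.7, -319.7, 74.8], [476.9, -307.3, 79.6]] plane [ 5.0000e-03 -1.0000e-02  7.5109e+01]

rack ((464.19146728515625, -265.8834533691406), (168.73460388183594, 56.03693771362305), 86.55962371826172)
[453.1549079  -47.48235676 192.50920953] [3.14153589e+00 1.05624267e-05 1.29093805e-01] [-2.49508746e-01  2.80792180e-01  1.98445565e+00 -7.37167848e-05
  8.76333658e-01 -3.78555375e-01]
```

View pics/v5.png

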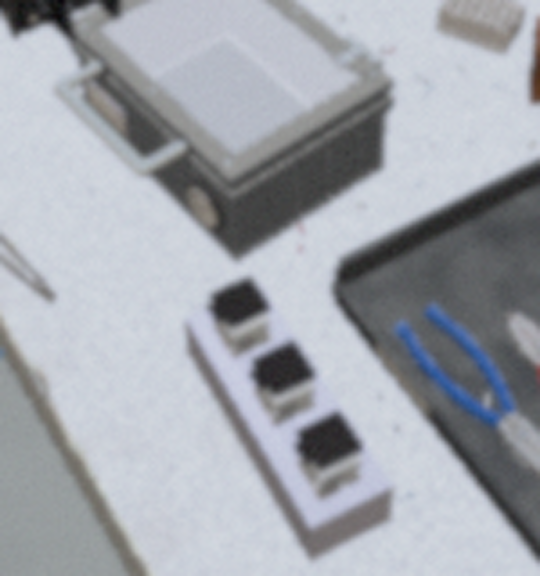

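All three caps lie flat at the same height, at (266,273), (279,292) and (291,312) in the full picture. The rack has not moved. Next, lower over the bar and grip.

```bash
python3 -m inch '[[0,0,0,-1,0,-35,-0.39],[0,0,0,0,0,-35,-0.39],[0,0,0,0,0,-25,-0.39],[0,0,0,0,0,-20,-0.39],[0,0,0,0,0,0,-0.39]]'; python3 -m inch '[[0,0,0,0,0,0,-1],[0,0,0,0,0,0,-1],[0,0,0,0,0,0,-1],[0,0,0,0,0,0,-1]]'
```

```text
t: 6.85
eef_pos: [451.1, -47.4, 75.7]
tcp_rot: [-3.14, 0.004, 0.129]
ft_force: [0.1, -0.9, -0.4]
opening: 0.309
t: 7.25
eef_pos: [453.7, -47.1, 78.8]
tcp_rot: [3.14, -0.004, 0.131]
ft_force: [4.6, 2.1, -1.0]
opening: 0.096
```

```bash
python3 -m inch '[[0,0,0,0.3,0,9.7,-1],[0,0,0,0.8,0.1,9.7,-1],[0,0,0,1.3,0.2,9.6,-1],[0,0,0,1.7,0.2,9.6,-1],[0,0,0,2.2,0.3,9.5,-1],[0,0,0,2.7,0.4,9.3,-1],[0,0,0,3.3,0.4,9.2,-1],[0,0,0,3.7,0.5,9,-1],[0,0,0,4.2,0.5,8.8,-1],[0,0,0,4.6,0.6,8.6,-1]]'; python3 -m inch '[[0,0,0,0,0,0,-1]]'; python3 - <<'E'
from h import *
H=np.array([637.2,-22.7,93]);s=state();d=s["eef_pos"]+[0,0,15]-H
print(s["ft_force"],np.degrees(np.arctan2(d[2],-(d@[.992,.129,0]))),np.hypot(d@[.992,.129,0],d[2]))
c=cam("scene"); w=cloud(c); a=c["color"][:,:,::-1]
cv2.imwrite("pics/v6.png",cv2.resize(a[100:300,150:350],None,fx=2.8,fy=2.8,interpolation=cv2.INTER_CUBIC))
E
```

```text
t: 8.25
eef_pos: [479.4, -43.7, 171.8]
tcp_rot: [3.14, -0.007, 0.131]
ft_force: [18.5, 2.3, -15.3]
opening: 0.099
t: 8.35
eef_pos: [479.7, -43.7, 172.3]
tcp_rot: [3.14, -0.007, 0.131]
ft_force: [13.6, 1.6, -12.9]
opening: 0.092
[ 13.63636214   1.56722623 -12.86420685] 30.674408175941913 184.77211255791974
```

View pics/v6.png

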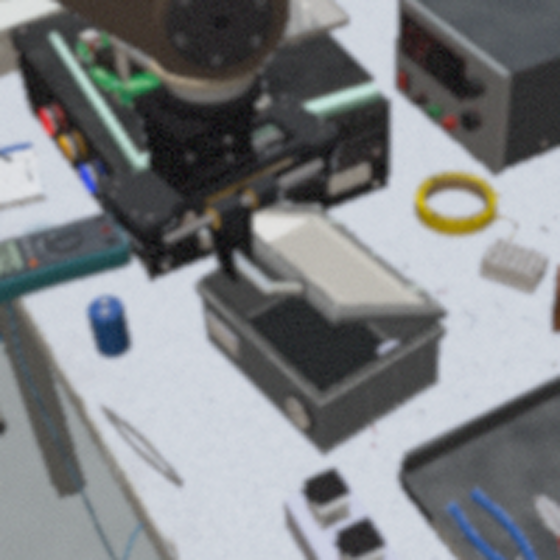

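The lid is up about 30°, with the bar held at about (237,192) in the full picture. The tool is pulling slightly outwards, so I'll trim inwards as I continue.

```bash
python3 -m inch '[[0,0,0,5.4,0.7,8.1,-1],[0,0,0,5.9,0.7,7.8,-1],[0,0,0,6.2,0.8,7.6,-1],[0,0,0,6.3,0.8,7.4,-1],[0,0,0,6.7,0.9,7.1,-1],[0,0,0,7,0.9,6.7,-1],[0,0,0,7.3,1,6.3,-1],[0,0,0,7.6,1,5.9,-1],[0,0,0,0,0,0,-1]]'; python3 - <<'E'
from h import *
H=np.array([637.2,-22.7,93]);s=state();d=s["eef_pos"]+[0,0,15]-H
print(s["ft_force"],np.degrees(np.arctan2(d[2],-(d@[.992,.129,0]))),np.hypot(d@[.992,.129,0],d[2]))
E
```

```text
t: 9.3
eef_pos: [529.3, -37.1, 229.0]
tcp_rot: [3.141, 0.001, 0.131]
ft_force: [-5.9, -6.3, 4.7]
opening: 0.093
[-5.87917958 -6.30346806  4.67179854] 54.20755927194782 186.11639310324432
```

```bash
python3 -m inch '[[0,0,0,4.7,0.6,3.5,-1],[0,0,0,4.8,0.6,3.3,-1],[0,0,0,4.9,0.6,3.1,-1],[0,0,0,0,0,0,-1],[0,0,0,0,0,0,-1],[0,0,0,0,0,0,-1]]'; python3 - <<'E'
from h import *
H=np.array([637.2,-22.7,93]);s=state();d=s["eef_pos"]+[0,0,15]-H
print(s["ft_force"],np.degrees(np.arctan2(d[2],-(d@[.992,.129,0]))),np.hypot(d@[.992,.129,0],d[2]))
u=np.array([.992,.129,0])
ims=[]
for n in("scene","top"):
    c=cam(n); w=cloud(c); ims.append(c["color"][:,:,::-1][80:340,140:400])
    for r in regions_of("lid",n)[:2]:
        p=w[r["pixels"]]; p=p[~np.isnan(p[:,0])]-H; h=p@u; z=p[:,2]; v=p@[-.129,.992,0]
        k=(z>15)&(abs(v)<105)&(h<0)&(h>-110); 
        if k.sum()<50: continue
        A=np.c_[h[k],z[k]]; 
        for _ in range(4):
            m=A.mean(0); _,_,V=np.linalg.svd(A-m,full_matrices=False); e=abs((A-m)@V[1]); A=A[e<max(2*np.median(e),4)]
        print(n,r["score"],len(A),m,"angle",np.degrees(np.arctan2(abs(V[0,1]),abs(V[0,0]))),"from hinge to mean",np.degrees(np.arctan2(m[1],-m[0])), np.median(e))
    W=w.reshape(-1,3); W=W[~np.isnan(W[:,0])]
    for y in(-209,-267,-322):
        t=W[(abs(W[:,0]-463)<20)&(abs(W[:,1]-y)<16)&(W[:,2]>60)]; print(n,y,len(t),np.percentile(t[:,2],[50,98]).round(1))
cv2.imwrite("pics/v7.png",cv2.resize(np.hstack(ims),None,fx=1.5,fy=1.5))
E
```

```text
t: 9.9
eef_pos: [542.9, -35.4, 238.4]
tcp_rot: [3.141, 0.002, 0.131]
ft_force: [-5.7, -4.4, 3.7]
opening: 0.098
[-5.67950618 -4.41354894  3.69995301] 59.313199989951414 186.50928368689938
scene 0.82 500 [-57.0935291   92.67117546] angle 58.91554035883023 from hinge to mean 58.36330714689703 1.43696681784385
scene -209 184 [75.9 78.8]
scene -267 220 [76.1 79. ]
scene -322 230 [75.9 79.4]
top 0.47 83 [-62.10259867 112.21634238] angle 56.80760842836927 from hinge to mean 61.03904715222175 1.1214899173901096
top -209 160 [75.  79.1]
top -267 164 [74.8 79.4]
top -322 163 [74.5 78.9]
```

View pics/v7.png

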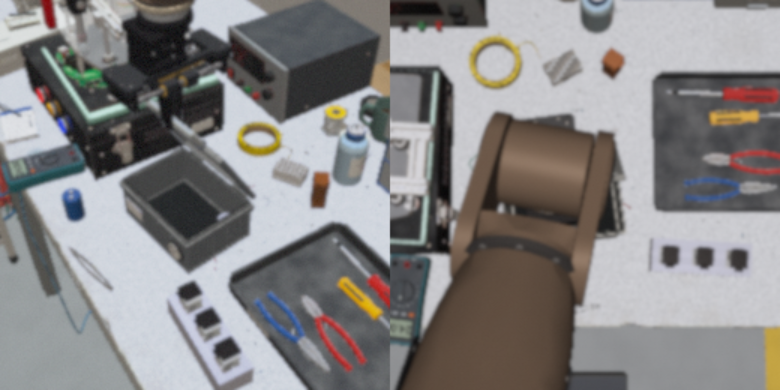

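Both measures put the lid near 59° and the bar is held. The three caps are flat, at (266,273), (279,292) and (291,312) in the full scene picture, and the other things on the bench look untouched. Handing in.

```bash
python3 -c "
from h import *
s=state(); print(abs(s['qvel']).max(),s['opening']); print(ticket.job_done())"
```

```text
0.0010640915519596645 0.0946194519630834
the job is handed in; nothing more can be done
None
```

I pressed the two open caps shut together while the box was still closed, and the third tube's cap was already shut. I then gripped the lid's bow handle and raised the lid to about 59°. I handed the job in at about 10 s with the arm still holding it.

**Last checks**
- **Lid:** the arm position put it at 59.3° and the scene camera at about 58.5°. The top camera sees little of the lid past the arm and gave 57–61°. All are inside 60 ± 6°.
- **Hold:** the arm was at rest (joint speeds about 0.001 rad/s). The fingers were closed on the 10 mm bar, with an opening of about 9 mm.
- **Caps:** all three lay at the shut height, 75–76 mm, in both cameras. Pressing stopped at 75.5 mm with 43 N on the wrist, shared by the two fingers.
- **Rack and other things:** the rack measured within about 1 mm of where it started. The multimeter, tweezers and capacitor looked unmoved in the final pictures, but I did not measure them again.

No check failed.

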